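# Snap a relay cover home with the bench-held setting pliers

### The job

Lay the blue relay cover flat and square on top of the two orange spring hooks of the shuttle, while the shuttle is still out in front, and let go of it. Push the shuttle all the way in under the bench-held pliers, then press down the pliers' blue upper handle until the cover clicks fully home under both hooks, without bearing down hard once it is home, and let the handle spring fully open again. Leave the shuttle in and the other loose things where they are.

Things in the scene. Friction and masses are not known exactly. Their poses are not given: they have to be found in the camera images.
- cover_mid (a point): Loose blue relay cover, about 60 g: block 40 mm long (x), 30 wide (y), 40 high, white patch on top, alike either way round. Along the foot of both long sides a 4 mm thick flange sticks out 5 mm (40 mm over both). Point: its centre, 20 mm above its underside. Starts on the black mat (4 mm thick). Grasp across the 30 mm, tips at least 13 mm above its underside, clear of flanges and guides.
- nest (a point): Centre of the shuttle's seat, 30 mm above the table; x: the way the shuttle goes in. Orange spring hooks at +y and -y (tops 16 mm above the seat), white walls and guides around (43.4 mm apart, flared, 24 mm high). The cover's x goes along this x: laid on the hooks' slopes its underside is 12 mm above the seat; clicked home it lies on the seat, hooks over the flanges. Self-centring from 2 mm.
- push_face (a point): Centre of the front face of the shuttle's red push plate (44 mm wide, 8 mm thick, its top 62 mm and this point 42 mm above the table), 80 mm in front of the nest's centre. Push it along +x of this frame; sliding takes about 3 N and the shuttle stays where it is left.
- pad (a point): Centre of the top of the blue pad (32 x 50 mm) on the pliers' upper leg, 118 mm above the table when open. Press straight down: 1 to 4 N for the return spring, 8 to 14 N in all to snap, often in two clicks (one hook, then the other); the force drops at a click and rises sharply past 15 N only when home. Travel to home varies, 45 to 65 mm. It cracks at 80 N under the plunger, 33 N at the pad.
- shuttle (a joint): How far the shuttle is in (m): starts at 0 to 0.02, 0.085 is all the way in against its stop, with the cover under the plunger.
- handle (a joint): Angle of the pliers' upper leg (rad): 0 is open; it grows as the pad is pressed (range 0.42) and springs back by itself.
- station: The fixed station, origin on the table right below the brass plunger; x: the way the shuttle goes in. The pliers lie across it: hinge 80 mm away in +y (post 94 mm high), pad 110 mm away in -y; the plunger pushes about 2.4 times as hard as the hand on the pad. The upper leg rises to 135 mm above the table over the plunger.
- terminal_mid (a point): Bystander: small green terminal block, 28 x 20 x 26 mm, on the mat beside the cover; its centre.
- driver: Bystander: red screwdriver, 190 mm, lying to the right.
- cylinder_unit: Bystander: white air cylinder with blue ends, 130 mm long, lying far right.
- idler: Bystander: white flanged idler, 60 mm across, 30 mm high, far left.
- oil: Bystander: oil bottle, 44 mm across, 120 mm high, at the left.
There are look-alikes about, which are no part of the job. Of the things shaped like the part that bears cover_mid, the blue one is meant.

How it is judged (in metres and radians):
On the way, in this order (a step that is already met when the one before it is completed fails the run):
1. the cover lies flat and square on the hooks, let go, the shuttle still out in front (x of cover_mid in the frame of nest between -0.005 and 0.005 m and y of cover_mid in the frame of nest between -0.005 and 0.005 m and angle between cover_mid's own z axis and vertical below 0.12 rad and angle between the x axis of cover_mid and the x axis of nest, either way round below 0.15 rad and z of cover_mid in the frame of nest between 0.026 and 0.037 m and contact force between the fingers and cover below 0.1 N and value of joint shuttle below 0.04 m), for 0.2 s.
2. the shuttle is all the way in with the cover still lying on the hooks, not yet clicked in (x of cover_mid in the frame of nest between -0.005 and 0.005 m and y of cover_mid in the frame of nest between -0.005 and 0.005 m and angle between cover_mid's own z axis and vertical below 0.12 rad and angle between the x axis of cover_mid and the x axis of nest, either way round below 0.15 rad and z of cover_mid in the frame of nest between 0.026 and 0.037 m and value of joint shuttle above 0.08 m), for 0.1 s.
3. the pliers have pressed the cover home: it is down on the seat under the plunger's push (x of cover_mid in the frame of nest between -0.005 and 0.005 m and y of cover_mid in the frame of nest between -0.005 and 0.005 m and angle between cover_mid's own z axis and vertical below 0.12 rad and angle between the x axis of cover_mid and the x axis of nest, either way round below 0.15 rad and z of cover_mid in the frame of nest below 0.0215 m and angle between cover_mid's own z axis and vertical below 0.06 rad and value of joint shuttle above 0.08 m and contact force between handle and cover above 3 N), for 0.04 s.
At the end, for the whole second after the job is handed in: The cover lies clicked in on the shuttle's seat: underside within 1.5 mm of the seat, centred within 5 mm, square within 0.15 rad, level within 0.06 rad; the shuttle is in (joint above 0.080); the pliers are open again (joint below 0.03); the cover is at rest and not held (x of cover_mid in the frame of nest between -0.005 and 0.005 m and y of cover_mid in the frame of nest between -0.005 and 0.005 m and angle between cover_mid's own z axis and vertical below 0.12 rad and angle between the x axis of cover_mid and the x axis of nest, either way round below 0.15 rad and z of cover_mid in the frame of nest below 0.0215 m and angle between cover_mid's own z axis and vertical below 0.06 rad and value of joint shuttle above 0.08 m and value of joint handle below 0.03 rad and contact force between the fingers and cover below 0.1 N and linear speed of cover below 0.01 m/s); the robot touches nothing.
It fails at once if the cover is crushed: the pliers press it with more than 80 N (contact force between handle and cover above 80 N).
It fails at once if a bystander is moved by more than 30 mm (distance of any of terminal_mid, driver, cylinder_unit, idler, oil from where it was at the start of the episode above 0.03 m).
It also fails if it takes over 54 s, if anything falls off the work surface, if the arm or the gripper's body presses on something with over 40 N, if the wrist force passes 120 N, or if a joint passes its speed limit or range.

### The arm

A 6-joint arm with a two-finger parallel gripper is mounted at the origin on the work surface. World frame = base frame: x ahead of the robot, y to its left, z up, the work surface at z = 0. Lengths are in m, angles in degrees, forces in N, time in s.
With the tool pointing down it reaches from about 0.325 to 0.9 m from the base axis. Payload 6.1 kg.
Tool frame: the origin (TCP) lies on the centre line of the jaws, within the pads' length; the fingertips stand 11 mm ahead of it and the grasp point (between the pads) lies 8 mm behind it; z points along the fingers, y is the line along which they close (so a half turn about z gives the same grasp; the last joint's range is limited). The gripper opens to 85 mm and grips with 20 to 120 N. Pads are 22 mm wide; open, the fingers measure 114 mm over their backs; the gripper's body (76 mm by 85 mm) begins 54 mm behind the grasp point. The pads swing forward as they close: fully open they stand 13 mm farther back than shut.
Start: joints at [-78.73, 12.628, 87.462, -0, 79.91, -7.225], TCP at [0.198, -0.593, 0.242] pointing down, gripper open.
Joint ranges: [-170.65, 170.65], [-52.31, 119.04], [5.05, 147.46], [-71.25, 251.25], [11.57, 151.72], [-153.62, 153.62]. Speed limits (degrees/s): [147.25, 147.25, 172.46, 180, 180, 180].

### API

Orientations are given as a 3x3 rotation matrix whose columns are the frame's x, y, z axes.
In Python, from rig import manip gives the robot as it stands.
- The arm moves only by the tool move_arm, never from a script. Its argument "motion" is a list that holds one entry, the list of rows, each a list of 4 numbers: the shift along the tool's x, y, z in mm, then the turn about the tool's z in degrees. In form: [[[x, y, z, roll], ...]]. A call has 1 to 5 rows; each row shifts and turns the commanded pose from where the row before left it, along the tool's axes as they then stand; what a row does not reach is not made up. A row lasts 1/10 s, in which the tool goes at most 50 mm and 8.59 degrees, less where a joint would pass 70% of its speed; a pose out of reach is approached as far as the arm can. A call is refused whole if a number of a shift passes 50 or a number of a turn 8.59, either way. A call with a gripper value outside its range is refused whole. "fingers" is the opening, from 0 (shut) to 1 (fully open), set as the call begins (left out, the last holds). The fingers move at their own pace and stop on an object; "newtons" is the grip in N (left out, the last holds). Time passes only in rows, so rows that do not move let the fingers close. It gives the time, the measured TCP pose, the force, the opening and the grip force at its end, in the units of the state.
- manip.observe(): the state, without advancing time (a new reading comes with each control period).
- manip.snapshot(name): name is "side" or "top"; returns a dict with "pixels" (480x640x3 uint8, red, green, blue), "range_z" (480x640 float32, m along the optical axis (not along the pixel's ray), 0 where there is no reading), "mtx" (3x3 intrinsics, pixels), "view" (4x4, takes a point from world to camera coordinates). Camera axes: x right, y up, looking along -z (the intrinsics and any distortion apply to the point x, -y, -z); pixel columns grow to the right and rows downward; lengths in m; the calibration is good to about 2 mm. A picture is of the moment at which its call begins.
- manip.finish_job(): hands the job in; it is judged then, once.
The state is a dict: "clock": time; "joint_pos": joint angles; "joint_vel": joint speeds; "joint_efforts": joint torques, N m; "tool_pos": TCP position; "tcp_rot": TCP orientation; "force": force on the tool from outside, world axes, zero at the start; "wrist_torque": the same for the moment, N m; "grip_width": finger opening in m; "gripper_force": force on a finger pad.
Only numpy, scipy, OpenCV 4.12 (cv2) and the standard library are available. Lean on these libraries where they do the work, as an engineer would, in place of code of your own. Each camera call takes 0.05 s, during which the arm holds its last target. There are 200 camera calls.

## Working session

There is one attempt and no reset: what is moved stays moved. The work goes in short steps, Python scripts to look and compute and a tool call to move; the robot and the scene stay as the last step left them, time stands still between calls to the robot, and variables do not carry over. Pictures are saved under pics/ and viewed, at most 10 in all, crops included, and the job is handed in when it is done.

Besides the shell and the picture viewer there is one more tool, called after "Emit:" as a command line: name --argument value ..., lists and objects as JSON in quotes. move_arm: Moves the arm, as the interface text tells. Its arguments: {"type":"object","properties":{"motion":{"type":"array"},"fingers":{"type":"number"},"newtons":{"type":"number"}},"required":["motion"]}

```bash
mkdir -p pics; cat > h.py <<'E'
from rig import manip
import numpy as np, cv2
def snap(n):
    s=manip.snapshot(n); return s
def save(s,f): cv2.imwrite('pics/'+f,s['pixels'][:,:,::-1])
def pts(s):
    # world xyz per pixel from depth
    K=np.array(s['mtx']);V=np.array(s['view']);d=s['range_z']
    v,u=np.mgrid[0:480,0:640]
    x=(u-K[0,2])/K[0,0]*d; y=(v-K[1,2])/K[1,1]*d
    c=np.stack([x,-y,-d,np.ones_like(d)],-1)
    return (c@np.linalg.inv(V).T)[...,:3]
E
python3 - <<'E'
from h import *
for n in("top","side"):
    s=snap(n);save(s,n+'0.png');print(n,np.array(s['mtx']).round(1).tolist(),np.linalg.inv(s['view']).round(3).tolist(),s.keys())
    np.savez(n+'0.npz',**{k:np.array(v) for k,v in s.items()})
o=manip.observe();print(o)
E
```

```text
top [[515.0, 0.0, 324.0], [0.0, 515.0, 242.3], [0.0, 0.0, 1.0]] [[0.019, 0.989, -0.144, 0.352], [-1.0, 0.016, -0.025, 0.026], [-0.023, 0.145, 0.989, 1.212], [0.0, 0.0, 0.0, 1.0]] dict_keys(['pixels', 'range_z', 'mtx', 'view'])
side [[441.3, 0.0, 320.9], [0.0, 441.3, 232.9], [0.0, 0.0, 1.0]] [[-0.81, 0.392, -0.436, 0.073], [-0.586, -0.555, 0.59, 0.644], [-0.011, 0.734, 0.679, 0.782], [0.0, 0.0, 0.0, 1.0]] dict_keys(['pixels', 'range_z', 'mtx', 'view'])
{'clock': 0.1, 'joint_pos': array([-7.87277127e+01,  1.26704781e+01,  8.75181934e+01, -2.37454746e-04,
        7.99111435e+01, -7.22652650e+00]), 'joint_vel': array([-0.0672058 , -0.14175741, -0.13051776, -0.12806365, -0.0515678 ,
       -0.05586078]), 'joint_efforts': array([ 1.35147548e-03, -4.98242855e+01, -3.90546119e+01, -1.91532599e-04,
        5.65229711e-03, -1.28986613e-06]), 'tool_pos': array([ 0.19817986, -0.59219867,  0.24132067]), 'tcp_rot': array([[ 9.48330030e-01,  3.17285416e-01, -3.44532601e-04],
       [ 3.17285530e-01, -9.48328517e-01,  1.70769398e-03],
       [ 2.15096305e-04, -1.72877269e-03, -9.99998483e-01]]), 'force': array([0.30589121, 0.04662088, 0.63193599]), 'wrist_torque': array([-0.00017788, -0.01481049, -0.02029098]), 'gripper_force': 0.0, 'grip_width': 0.08524862885908768}
```

View pics/top0.png

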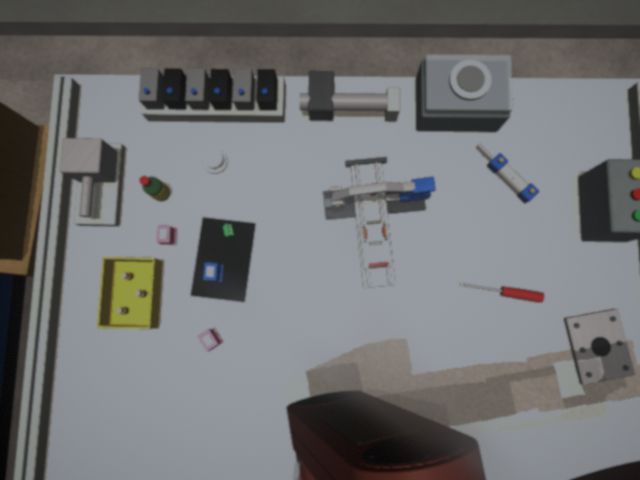

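View pics/side0.png

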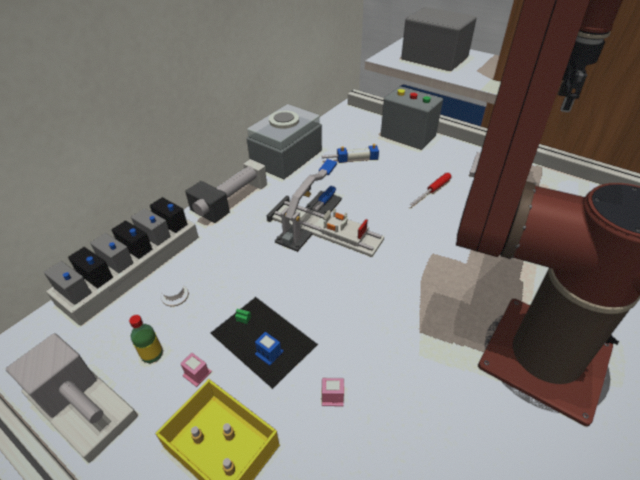

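The top picture shows the blue cover with its white patch at (212,271) on the black mat, and the green terminal at (228,230). The nest with its orange hooks is at (375,232), the red push plate at (378,265), and the blue pad at (424,186). 

These could be mistaken for the cover:
- the pink blocks at (166,235) and (209,340)
- the blue pad at (424,186)
- the blue cylinder ends at (500,160) and (528,192)

I choose the blue block with the white patch at (212,271). Next I'll crop in and measure.

```bash
cat >> h.py <<'E'
def mask(s,c):
    h=cv2.cvtColor(s['pixels'],cv2.COLOR_RGB2HSV).astype(int);H,S,V=h[...,0],h[...,1],h[...,2]
    return {'blue':(abs(H-112)<12)&(S>130)&(V>60),'white':(S<70)&(V>150),'red':((H<6)|(H>172))&(S>140)&(V>70),
      'orange':(H>=6)&(H<20)&(S>110)&(V>90)}[c]
def win(m,u0,v0,u1,v1):
    o=np.zeros_like(m);o[v0:v1,u0:u1]=m[v0:v1,u0:u1];return o
def ray(s,u,v,z):
    K=np.array(s['mtx']);M=np.linalg.inv(s['view']);
    d=M[:3,:3]@np.array([(u-K[0,2])/K[0,0],-(v-K[1,2])/K[1,1],-1]);o=M[:3,3]
    return o+d*(z-o[2])/d[2]
def blobs(m,a=4):
    n,l,st,c=cv2.connectedComponentsWithStats(m.astype(np.uint8));return [(c[i].round(2),st[i,4],l==i) for i in range(1,n) if st[i,4]>=a]
E
python3 - <<'E'
from h import *
t=dict(np.load('top0.npz'));s=dict(np.load('side0.npz'))
for nm,S,w in(('top',t,dict(cov=(195,255,230,290),nest=(340,210,410,285),pad=(395,170,445,205))),('side',s,dict(cov=(245,325,295,370),nest=(310,195,390,250),pad=(300,150,345,215)))):
    P=pts(S)
    for k,(a,b,c,d) in w.items():
        for col in {'cov':['blue','white'],'nest':['orange','red'],'pad':['blue']}[k]:
            for c0,n,l in blobs(win(mask(S,col),a,b,c,d)):
                q=P[l];print(nm,k,col,c0,n,np.median(q,0).round(4),'zmax',np.percentile(q[:,2],[5,50,95]).round(3))
A=cv2.resize(t['pixels'][250:295,190:250],(480,360),interpolation=cv2.INTER_CUBIC)
B=cv2.resize(s['pixels'][320:370,240:300],(432,360),interpolation=cv2.INTER_CUBIC)[:,:320]
cv2.imwrite('pics/c1.png',np.hstack([A,B])[:,:,::-1])
A=cv2.resize(t['pixels'][150:290,320:445],(500,560),interpolation=cv2.INTER_CUBIC)
B=cv2.resize(s['pixels'][150:260,265:390],(300,264),interpolation=cv2.INTER_CUBIC)
B=np.vstack([B,np.zeros((296,300,3),np.uint8)])
cv2.imwrite('pics/c2.png',np.hstack([A,B])[:,:,::-1])
E
```

```text
top cov blue [210.59 270.56] 119 [0.4548 0.3136 0.0433] zmax [0.008 0.043 0.048]
top cov blue [220.74 272.51] 47 [0.4528 0.2986 0.0077] zmax [0.003 0.008 0.012]
top cov white [209.36 271.14] 72 [0.4517 0.3172 0.0445] zmax [0.041 0.044 0.047]
top nest orange [383.58 230.58] 12 [ 0.552  -0.0804  0.0461] zmax [0.042 0.046 0.05 ]
top pad blue [419.57 189.28] 426 [ 0.6389 -0.1564  0.1155] zmax [0.028 0.116 0.122]
side cov blue [267.76 349.71] 470 [0.441  0.3268 0.0291] zmax [0.005 0.029 0.046]
side cov white [267.15 341.45] 105 [0.4491 0.3157 0.0453] zmax [0.043 0.045 0.047]
side cov white [246.43 367.86] 14 [0.4661 0.3644 0.0005] zmax [-0.002  0.     0.003]
side nest orange [339. 216.] 41 [ 0.5501 -0.0794  0.0411] zmax [0.032 0.041 0.046]
side nest orange [330.5 226.5] 38 [ 0.5439 -0.0346  0.04  ] zmax [0.034 0.04  0.046]
side nest red [362.15 228.42] 74 [ 0.4697 -0.0642  0.0524] zmax [0.035 0.052 0.063]
side pad blue [341.16 155.49] 74 [ 0.7154 -0.3379  0.0278] zmax [0.006 0.028 0.038]
side pad blue [328.42 165.56] 120 [ 0.6378 -0.1572  0.118 ] zmax [0.113 0.118 0.122]
side pad blue [326.66 194.7 ] 135 [ 0.6353 -0.1468  0.0298] zmax [0.016 0.03  0.035]
```

View pics/c1.png

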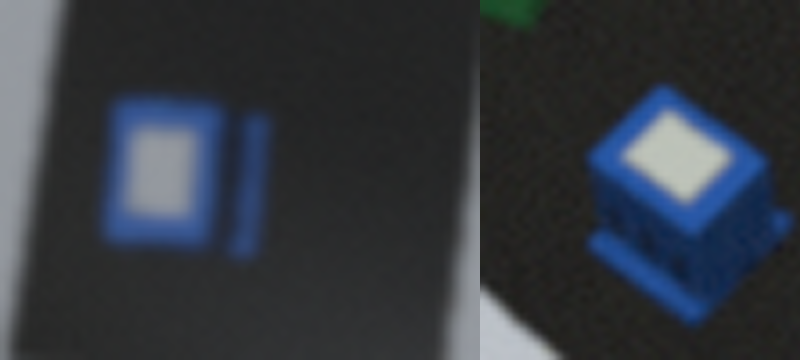

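View pics/c2.png

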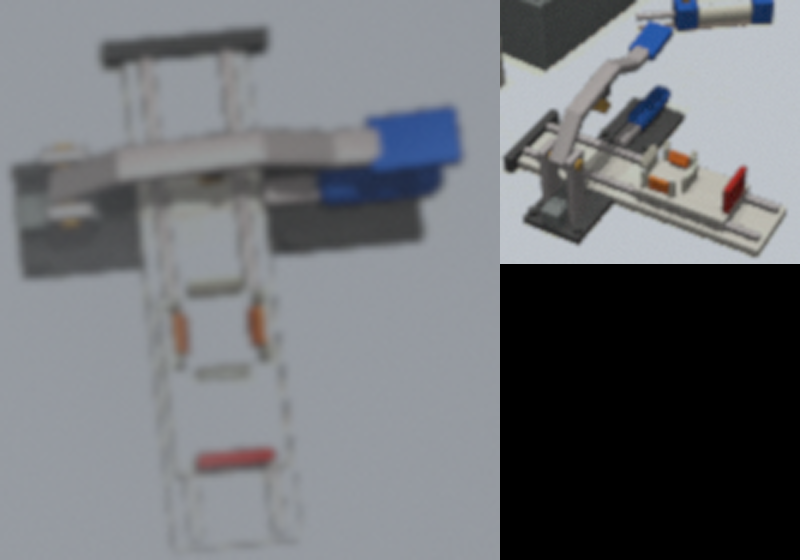

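The crops confirm the blue cover: white patch, flange showing on the right, long side roughly along world x. In the second crop the hooks are at about (365,233) and (384.5,232), the red plate at (379,265), and the pad at (424,185).

```bash
cat > m.py <<'E'
from h import *
def rect(q):
    q=np.asarray(q,np.float32)*1000; return cv2.minAreaRect(q)
def cover(S,w,z):
    # top face by depth band, rayed on the plane z
    P=pts(S);m=win((mask(S,'blue')|mask(S,'white'))&(abs(P[...,2]-z)<.005),*w)
    c0,n,l=max(blobs(m),key=lambda b:b[1]);v,u=np.where(l)
    q=np.array([ray(S,a,b,z)[:2] for a,b in zip(u,v)]);return rect(q),q.mean(0),n
E
python3 - <<'E'
from m import *
t=dict(np.load('top0.npz'));s=dict(np.load('side0.npz'))
print('cov',cover(t,(195,255,230,290),.044),cover(s,(245,325,295,370),.044))
for n,S,(a,b,c,d),(e,f,g,h) in(('top',t,(340,210,410,285),(410,172,445,200)),('side',s,(310,195,390,250),(310,150,345,182))):
    hsv=cv2.cvtColor(S['pixels'],cv2.COLOR_RGB2HSV).astype(int);H,Sa=hsv[...,0],hsv[...,1];P=pts(S)
    for nm,m in(('or',(H>5)&(H<20)&(Sa>60)),('red',((H<5)|(H>170))&(Sa>60))):
        for c0,k,l in blobs(win(m,a,b,c,d),8):
            z=.046 if nm=='or' else .062
            if nm=='red':l=l&(P[...,2]>.056)
            v,u=np.where(l);q=np.array([ray(S,x,y,z)[:2] for x,y in zip(u,v)])
            if len(q)>3: print(n,nm,c0,k,'plane',q.mean(0).round(4),rect(q),'depth',np.median(P[l],0).round(4))
    m=win(mask(S,'blue')&(P[...,2]>.1),e,f,g,h);v,u=np.where(m)
    q=np.array([ray(S,x,y,.118)[:2] for x,y in zip(u,v)]);print(n,'pad',q.mean(0).round(4),rect(q),np.median(P[m],0).round(4),np.percentile(P[m][:,2],[5,95]))
# black end stop & base etc: dark
P=pts(t);m=win((t['pixels'].max(-1)<90),335,150,395,172);v,u=np.where(m)
q=P[m][:,:2];print('stop',rect(q),np.median(P[m],0))
E
```

```text
cov (((451.89129638671875, 316.6639709472656), (23.227014541625977, 16.086978912353516), 2.9093897342681885), array([0.45149184, 0.31704051]), np.int32(71)) (((449.726806640625, 316.4947814941406), (31.519697189331055, 42.136085510253906), 87.5121078491211), array([0.44984926, 0.31658757]), np.int32(271))
top or [383.75 230.66] 32 plane [ 0.5513 -0.0801] ((551.6218872070312, -79.50987243652344), (20.92729377746582, 6.8567399978637695), 0.1370215117931366) depth [ 0.5522 -0.0806  0.0446]
top or [364.68 232.56] 25 plane [ 0.5462 -0.0365] ((546.3964233398438, -36.67397689819336), (20.966964721679688, 6.025028228759766), 9.818469047546387) depth [ 0.5463 -0.0373  0.0442]
top red [378.69 264.12] 59 plane [ 0.4724 -0.0676] ((472.4892578125, -67.1405029296875), (7.1114821434021, 38.73092269897461), 6.2046003341674805) depth [ 0.4725 -0.068   0.0622]
top pad [ 0.6401 -0.1592] ((639.99951171875, -156.62655639648438), (30.809711456298828, 49.3814697265625), 9.128911972045898) [ 0.6402 -0.1587  0.118 ] [0.11242125 0.12250223]
side or [339.15 215.92] 52 plane [ 0.5457 -0.0749] ((544.8478393554688, -75.2213363647461), (22.97425079345703, 23.573150634765625), 34.537296295166016) depth [ 0.5495 -0.0803  0.0411]
side or [330.58 226.38] 55 plane [ 0.5407 -0.0294] ((540.7457885742188, -29.55133819580078), (28.340633392333984, 19.01664161682129), 8.789138793945312) depth [ 0.5445 -0.0348  0.0405]
side red [362.09 228.65] 110 plane [ 0.4712 -0.0646] ((471.3669128417969, -65.69267272949219), (7.470539093017578, 44.84412384033203), 6.042389869689941) depth [ 0.4714 -0.066   0.0615]
side pad [ 0.638  -0.1583] ((637.905029296875, -154.70834350585938), (30.21307945251465, 58.479652404785156), 11.227496147155762) [ 0.6378 -0.1572  0.118 ] [0.11256484 0.12196958]
stop ((723.0298461914062, -38.429344177246094), (10.81128215789795, 94.6069107055664), 6.5255866050720215) [ 0.72274976 -0.03958659  0.02161715]
```

Emit:
move_arm --motion '[[[26.4, -39.1, 0, 0], [26.4, -39.1, 0, 0], [26.4, -39.1, 0, 0], [26.4, -39.1, 0, 0], [26.4, -39.1, 0, 0]]]' --fingers 1 --newtons 30

```text
clock: 0.6
tool_pos: [0.2615, -0.3634, 0.2417]
tcp_rot: [[0.949, 0.317, -0.0], [0.317, -0.949, 0.001], [0.0, -0.001, -1.0]]
force: [0.7, 0.1, 0.6]
grip_width: 0.0855
gripper_force: 0.0
```

Emit:
move_arm --motion '[[[26.4, -39.1, 0, 0], [26.4, -39.1, 0, 0], [26.4, -39.1, 0, 0], [26.4, -39.1, 0, 0], [26.4, -39.1, 0, 0]]]'

```text
clock: 1.1
tool_pos: [0.3244, -0.1363, 0.2421]
tcp_rot: [[0.949, 0.316, 0.0], [0.316, -0.949, -0.0], [0.0, 0.0, -1.0]]
force: [1.5, 0.5, 0.6]
grip_width: 0.0855
gripper_force: 0.0
```

Emit:
move_arm --motion '[[[26.4, -39.1, 0, 0], [26.4, -39.1, 0, 0], [26.4, -39.1, 0, 0], [26.4, -39.1, 0, 0], [26.4, -39.1, 0, 0]]]'

```text
clock: 1.6
tool_pos: [0.3877, 0.0912, 0.2423]
tcp_rot: [[0.948, 0.318, 0.001], [0.318, -0.948, -0.0], [0.001, 0.0, -1.0]]
force: [0.5, -2.3, -0.2]
grip_width: 0.0854
gripper_force: 0.0
```

Emit:
move_arm --motion '[[[26.4, -39.1, 0, 0], [26.4, -39.1, 0, 0], [26.4, -39.1, 0, 0], [26.4, -39.1, 0, 0], [26.4, -39.1, 0, 0]]]'

```text
clock: 2.1
tool_pos: [0.4508, 0.3185, 0.2418]
tcp_rot: [[0.948, 0.318, -0.0], [0.318, -0.948, -0.0], [-0.001, 0.0, -1.0]]
force: [0.8, -1.2, 0.8]
grip_width: 0.0853
gripper_force: 0.0
```

Emit:
move_arm --motion '[[[0, 0, 20, 7.2], [0, 0, 20, 7.2], [0, 0, 20, 7.1], [0, 0, 20, 0], [0, 0, 0, 0]]]'

```text
clock: 2.6
tool_pos: [0.4485, 0.3152, 0.1586]
tcp_rot: [[0.999, -0.052, -0.006], [-0.052, -0.999, -0.003], [-0.006, 0.003, -1.0]]
force: [0.2, -0.4, -0.1]
grip_width: 0.0855
gripper_force: 0.0
```

Emit:
move_arm --motion '[[[0, 0, 35, 0], [0, 0, 30, 0], [0, 0, 20, 0], [0, 0, 10, 0], [0, 0, 0, 0]]]'

```text
clock: 3.1
tool_pos: [0.4504, 0.316, 0.0666]
tcp_rot: [[0.999, -0.052, -0.002], [-0.052, -0.999, -0.001], [-0.002, 0.001, -1.0]]
force: [-0.3, -0.9, 0.6]
grip_width: 0.0852
gripper_force: 0.0
```

```bash
python3 - <<'E'
from m import *
o=manip.observe();print(o['tool_pos'],o['tcp_rot'].round(3).tolist(),o['force'])
s=snap('side');cv2.imwrite('pics/a.png',cv2.resize(s['pixels'][240:400,180:380],(750,600),interpolation=cv2.INTER_CUBIC)[:,:,::-1])
E
```

```text
[0.45035642 0.31604145 0.06662641] [[0.999, -0.052, -0.002], [-0.052, -0.999, -0.001], [-0.002, 0.001, -1.0]] [-0.32241394 -0.94832996  0.5990079 ]
```

View pics/a.png

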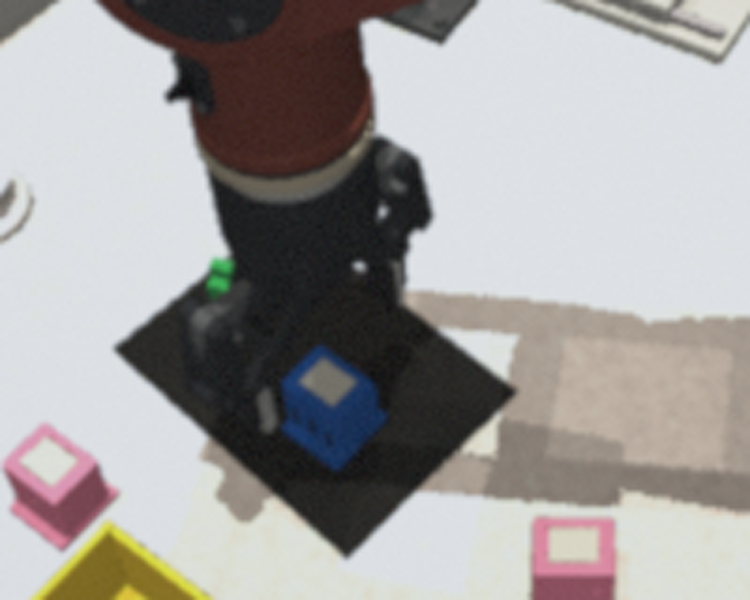

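The side view shows the open gripper above the cover at about (268,347), with the near finger beside it at (251,348). I descend and grip.

Emit:
move_arm --motion '[[[0, -0.5, 15, 0], [0, 0, 12, 0], [0, 0, 7, 0], [0, 0, 0, 0], [0, 0, 0, 0]]]'

```text
clock: 3.65
tool_pos: [0.4508, 0.3168, 0.033]
tcp_rot: [[0.999, -0.052, -0.001], [-0.052, -0.999, -0.0], [-0.001, 0.0, -1.0]]
force: [-0.9, 0.4, -0.4]
grip_width: 0.0852
gripper_force: 0.0
```

Emit:
move_arm --motion '[[[0, 0, 0, 0], [0, 0, 0, 0], [0, 0, 0, 0], [0, 0, 0, 0], [0, 0, 0, 0]]]' --fingers 0 --newtons 30

```text
clock: 4.15
tool_pos: [0.4513, 0.3171, 0.0338]
tcp_rot: [[0.999, -0.052, 0.001], [-0.052, -0.999, 0.0], [0.001, -0.0, -1.0]]
force: [-0.0, -0.4, 2.8]
grip_width: 0.0293
gripper_force: 31.1
```

Emit:
move_arm --motion '[[[0, 0, 0, 0], [0, 0, 0, 0], [0, 0, 0, 0], [0, 0, 0, 0], [0, 0, 0, 0]]]'

```text
clock: 4.65
tool_pos: [0.4513, 0.3171, 0.0337]
tcp_rot: [[0.999, -0.052, 0.001], [-0.052, -0.999, 0.0], [0.001, -0.0, -1.0]]
force: [0.5, -0.1, 5.5]
grip_width: 0.0293
gripper_force: 31.2
```

Emit:
move_arm --motion '[[[0, 0, -20, 0], [0, 0, -45, 0], [0, 0, -45, 0], [5, 15, -10, 0], [11, 35, 0, 0]]]'

```text
clock: 5.15
tool_pos: [0.4655, 0.2677, 0.1559]
tcp_rot: [[0.999, -0.049, 0.005], [-0.049, -0.999, 0.003], [0.004, -0.003, -1.0]]
force: [0.3, 0.2, -1.1]
grip_width: 0.0293
gripper_force: 30.6
```

Emit:
move_arm --motion '[[[14, 45, 0, 0], [14, 45, 0, 0], [14, 45, 0, 0], [14, 45, 0, 0], [14, 45, 0, 0]]]'

```text
clock: 5.65
tool_pos: [0.5216, 0.0356, 0.152]
tcp_rot: [[0.999, -0.052, -0.002], [-0.052, -0.999, 0.0], [-0.002, -0.0, -1.0]]
force: [1.0, -0.2, -0.2]
grip_width: 0.0294
gripper_force: 30.6
```

Emit:
move_arm --motion '[[[14, 45, 0, 0], [10, 34, 0, 0], [5, 15, 0, 0], [0, 0, 0, -4.7], [0, 0, 0, -4.7]]]'

```text
clock: 6.15
tool_pos: [0.5456, -0.058, 0.152]
tcp_rot: [[0.994, 0.113, -0.002], [0.113, -0.994, 0.001], [-0.002, -0.001, -1.0]]
force: [-0.4, 0.2, -0.8]
grip_width: 0.0295
gripper_force: 30.6
```

Emit:
move_arm --motion '[[[0, 0, 0, 0], [0, 0, 0, 0]]]'

```text
clock: 6.35
tool_pos: [0.5458, -0.0571, 0.1525]
tcp_rot: [[0.994, 0.11, -0.001], [0.11, -0.994, 0.001], [-0.001, -0.001, -1.0]]
force: [0.6, 0.3, -0.2]
grip_width: 0.0298
gripper_force: 30.6
```

```bash
python3 - <<'E'
from m import *
o=manip.observe();print(o['tool_pos'],o['tcp_rot'].round(4).tolist(),o['force'],o['grip_width'])
for n in('side','top'):
    s=snap(n);np.savez(n+'1.npz',**{k:np.array(v) for k,v in s.items()})
    P=pts(s);m=mask(s,'blue')
    for c0,k,l in blobs(m,15):
        med=np.median(P[l],0)
        if np.linalg.norm(med[:2]-o['tool_pos'][:2])<.08: print(n,c0,k,P[l].mean(0).round(4),np.percentile(P[l],[2,98],axis=0).round(4).tolist())
    if n=='side': cv2.imwrite('pics/b.png',cv2.resize(s['pixels'][110:270,240:440],(750,600),interpolation=cv2.INTER_CUBIC)[:,:,::-1])
E
```

```text
[ 0.54582232 -0.05709404  0.152515  ] [[0.994, 0.1097, -0.0014], [0.1097, -0.994, 0.0005], [-0.0013, -0.0007, -1.0]] [ 0.57670216  0.33438244 -0.2442077 ] 0.029795656678592207
side [333.3  194.32] 232 [ 0.5523 -0.0556  0.1247] [[0.5247, -0.1402, 0.0214], [0.6447, -0.0344, 0.1646]]
```

View pics/b.png

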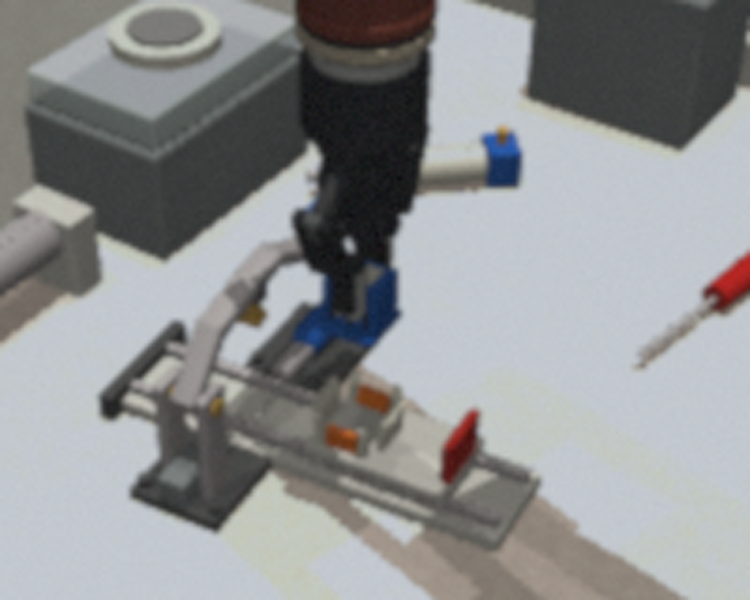

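The picture shows the cover hanging level in the jaws above the empty nest, with the nest clear below at about (337,220). I measure the cover in the tool frame.

```bash
python3 - <<'E'
from m import *
s=dict(np.load('side1.npz'));P=pts(s)
R=np.array([[.994,.1097,0],[.1097,-.994,0],[0,0,-1.]]);t=np.array([.5458,-.0571,.1525])
Q=(P-t)@R*1000
m=win(mask(s,'blue'),315,175,350,210)&(abs(Q[...,0])<28)&(abs(Q[...,1])<28)&(abs(Q[...,2])<40)
print(m.sum());q=Q[m]
h,e=np.histogram(q[:,0],bins=np.arange(-28,29,4));print(dict(zip(e.round(),h)))
f=q[q[:,0]<-12];print('front face x',np.median(f[:,0]),'y range',np.percentile(f[:,1],[2,50,98]),'z',np.percentile(q[:,2],[1,5,95,99]))
up=f[(f[:,2]<18)];print('front y above flange',np.percentile(up[:,1],[2,98]))
E
```

```text
181
{np.int64(-28): np.int64(0), np.int64(-24): np.int64(0), np.int64(-20): np.int64(79), np.int64(-16): np.int64(29), np.int64(-12): np.int64(5), np.int64(-8): np.int64(9), np.int64(-4): np.int64(7), np.int64(0): np.int64(7), np.int64(4): np.int64(6), np.int64(8): np.int64(7), np.int64(12): np.int64(18), np.int64(16): np.int64(9), np.int64(20): np.int64(5), np.int64(24): np.int64(0)}
front face x -17.971115511679713 y range [-20.52255991  -8.99425897   8.88873269] z [-12.0357953  -10.67797903  27.24343842  29.23562353]
front y above flange [-16.30842992   8.23856447]
```

Emit:
move_arm --motion '[[[1, 1.3, 20, 0], [0, 0, 20, 0], [0, 0, 15, 0], [0, 0, 7, 0], [0, 0, 0, 0]]]'

```text
clock: 6.95
tool_pos: [0.5467, -0.0584, 0.0901]
tcp_rot: [[0.994, 0.111, -0.002], [0.111, -0.994, 0.001], [-0.002, -0.001, -1.0]]
force: [0.3, -0.3, -0.1]
grip_width: 0.0296
gripper_force: 30.6
```

```bash
python3 - <<'E'
from m import *
o=manip.observe();print(o['tool_pos'],o['tcp_rot'].round(4).tolist(),o['force'])
s0=dict(np.load('side0.npz'))
s=snap('side');np.savez('side2.npz',**{k:np.array(v) for k,v in s.items()})
R=o['tcp_rot'];t=o['tool_pos']
Q=(pts(s)-t)@R*1000
m=win(mask(s,'blue'),310,175,360,235)&(abs(Q[...,0])<28)&(abs(Q[...,1])<28)&(abs(Q[...,2])<40);f=Q[m];f=f[f[:,0]<-12]
print('front',np.median(f[:,0]),np.percentile(f[:,1],[2,98]),np.percentile(f[:,2],[2,98]))
# walls/hooks in initial side view, same frame
Q0=(pts(s0)-t)@R*1000; zz=-(Q0[...,2]/1000-t[2])
w=win((zz>.043)&(zz<.06),310,195,390,250)&(Q0[...,0]>-45)&(Q0[...,0]<45)&(abs(Q0[...,1])<40)
q=Q0[w];print('pts',len(q))
for nm,sel in(('mid',abs(q[:,1])<15),):
    print(nm,np.histogram(q[sel][:,0],bins=np.arange(-44,45,3)))
print('y',np.histogram(q[abs(q[:,0])<12][:,1],bins=np.arange(-40,41,3)))
t0=dict(np.load('top0.npz'));Q1=(pts(t0)-t)@R*1000;z1=-(Q1[...,2]/1000-t[2])
w=win((z1>.043)&(z1<.06),350,205,400,255)&(abs(Q1[...,0])<45)&(abs(Q1[...,1])<40);q=Q1[w]
print('top x',np.histogram(q[abs(q[:,1])<15][:,0],bins=np.arange(-44,45,3))[0]);print('top y',np.histogram(q[abs(q[:,0])<12][:,1],bins=np.arange(-40,41,3))[0])
cv2.imwrite('pics/d.png',cv2.resize(s['pixels'][170:260,290:400],(733,600),interpolation=cv2.INTER_CUBIC)[:,:,::-1])
E
```

```text
[ 0.54671751 -0.05844092  0.09010957] [[0.9938, 0.1113, -0.0023], [0.1113, -0.9938, 0.0006], [-0.0023, -0.0009, -1.0]] [ 0.29113808 -0.25531497 -0.1270375 ]
front -18.112091333079512 [-20.23468638  10.31686502] [-11.64275119  26.12379943]
pts 152
mid (array([ 0,  0,  0,  0,  0,  0, 19,  3,  1,  0,  0,  0,  0,  0,  0,  0,  0,
        0,  0,  0,  0,  0, 11, 20,  9,  0,  0,  0,  0]), array([-44, -41, -38, -35, -32, -29, -26, -23, -20, -17, -14, -11,  -8,
        -5,  -2,   1,   4,   7,  10,  13,  16,  19,  22,  25,  28,  31,
        34,  37,  40,  43]))
y (array([0, 0, 0, 0, 5, 7, 7, 1, 0, 0, 0, 0, 0, 0, 0, 0, 0, 0, 0, 3, 5, 7,
       4, 1, 0, 0]), array([-40, -37, -34, -31, -28, -25, -22, -19, -16, -13, -10,  -7,  -4,
        -1,   2,   5,   8,  11,  14,  17,  20,  23,  26,  29,  32,  35,
        38]))
top x [ 0  0  0  0  0  4 16 10  0  0  0  0  0  0  0  0  0  0  0  0  0  0 15 22
 11  0  0  0  0]
top y [ 0  0  0  0  7 10  6  0  0  0  0  0  0  0  0  0  0  0  0  3 10  8  1  0
  0  0]
```

View pics/d.png

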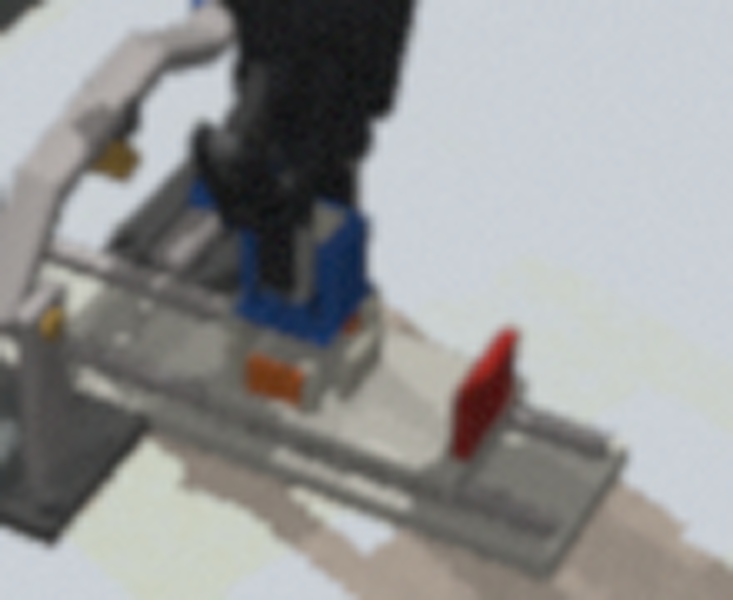

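The cover hangs just above the nest at about (335,212), roughly centred. Cover centre against nest centre is within about 1 mm by depth. I make a small correction and lower it.

Emit:
move_arm --motion '[[[-0.6, -0.7, 6, 0], [0, 0, 5, 0], [0, 0, 4, 0], [0, 0, 2, 0], [0, 0, 0, 0]]]'

```text
clock: 7.5
tool_pos: [0.5471, -0.0586, 0.0743]
tcp_rot: [[0.994, 0.111, 0.0], [0.111, -0.994, -0.001], [0.0, 0.001, -1.0]]
force: [0.7, -1.6, -0.9]
grip_width: 0.0295
gripper_force: 30.5
```

Emit:
move_arm --motion '[[[0, 0, 0.6, 0], [0, 0, 0, 0], [0, 0, 0, 0]]]'

```text
clock: 7.8
tool_pos: [0.5472, -0.0586, 0.074]
tcp_rot: [[0.994, 0.111, 0.001], [0.111, -0.994, -0.001], [0.001, 0.001, -1.0]]
force: [0.7, -3.8, 0.0]
grip_width: 0.0295
gripper_force: 30.8
```

Emit:
move_arm --motion '[[[0, 1.2, 0, 0], [0, 0, 0, 0], [0, 0, 0.6, 0], [0, 0, 0, 0], [0, 0, 0, 0]]]'

```text
clock: 8.3
tool_pos: [0.547, -0.0593, 0.0731]
tcp_rot: [[0.994, 0.111, -0.0], [0.111, -0.994, 0.0], [-0.0, -0.0, -1.0]]
force: [-0.5, 0.3, -0.4]
grip_width: 0.0291
gripper_force: 30.7
```

Emit:
move_arm --motion '[[[0, 0, 0.6, 0], [0, 0, 0, 0], [0, 0, 0.6, 0], [0, 0, 0, 0]]]'

```text
clock: 8.7
tool_pos: [0.5472, -0.0596, 0.072]
tcp_rot: [[0.994, 0.111, 0.0], [0.111, -0.994, -0.0], [0.0, 0.0, -1.0]]
force: [1.4, -2.1, 1.6]
grip_width: 0.0292
gripper_force: 30.9
```

Emit:
move_arm --motion '[[[-0.2, 0.6, 0.3, 0], [0, 0, 0, 0], [0, 0, 0, 0]]]'

```text
clock: 9.0
tool_pos: [0.5469, -0.0599, 0.0716]
tcp_rot: [[0.994, 0.111, 0.0], [0.111, -0.994, 0.0], [0.0, -0.0, -1.0]]
force: [1.0, -0.8, 0.1]
grip_width: 0.0297
gripper_force: 30.8
```

Emit:
move_arm --motion '[[[0, 0, 0, 0], [0, 0, 0, 0], [0, 0, 0, 0], [0, 0, 0, 0], [0, 0, 0, 0]]]' --fingers 0.7

```text
clock: 9.5
tool_pos: [0.5468, -0.0599, 0.0715]
tcp_rot: [[0.994, 0.111, -0.0], [0.111, -0.994, 0.0], [-0.0, -0.0, -1.0]]
force: [-0.2, -0.5, 0.3]
grip_width: 0.06
gripper_force: 0.0
```

Emit:
move_arm --motion '[[[0, 0, -10, 0], [0, 0, -20, 0], [0, 0, -30, 0], [0, 0, -20, 0], [0, 0, 0, 0]]]'

```text
clock: 10.0
tool_pos: [0.5495, -0.0606, 0.1561]
tcp_rot: [[0.994, 0.111, 0.007], [0.111, -0.994, -0.002], [0.007, 0.003, -1.0]]
force: [1.6, -0.3, 0.5]
grip_width: 0.0597
gripper_force: 0.0
```

```bash
python3 - <<'E'
from m import *
o=manip.observe();print(o['tool_pos'],o['force'])
s=snap('side');P=pts(s)
m=win(mask(s,'blue')|mask(s,'white'),315,190,365,235)&(abs(P[...,2]-.082)<.004);q=P[m];print(len(q),q.mean(0),np.percentile(q[:,2],[5,50,95]),rect(q[:,:2]))
A=np.c_[q[:,:2]-q[:,:2].mean(0),np.ones(len(q))];print('slopes',np.linalg.lstsq(A,q[:,2],rcond=None)[0])
cv2.imwrite('pics/e.png',cv2.resize(s['pixels'][170:260,290:400],(733,600),interpolation=cv2.INTER_CUBIC)[:,:,::-1])
E
```

```text
[ 0.5495345  -0.06063079  0.15612302] [ 1.58541592 -0.30413352  0.4784155 ]
53 [ 0.5450083  -0.05248967  0.08180463] [0.07917516 0.08205253 0.08388072] ((547.6273803710938, -58.387001037597656), (39.1254768371582, 34.006080627441406), 7.598743438720703)
slopes [-0.00339608 -0.01241793  0.08180463]
```

View pics/e.png

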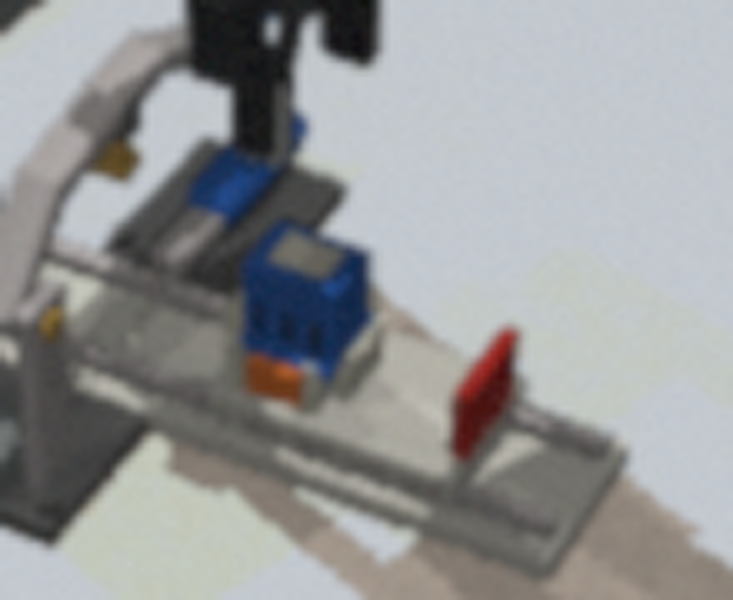

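The cover lies flat and square on the hooks at about (335,213), with its top measured at 82 mm. Next I push the shuttle in with closed fingers.

Emit:
move_arm --motion '[[[-30, 0, 0, 0], [-45, 0, 0, 0], [-45, -0.7, 0, 0], [0, 0, 20, 0], [0, 0, 35, 0]]]' --fingers 0

```text
clock: 10.55
tool_pos: [0.4284, -0.0734, 0.098]
tcp_rot: [[0.994, 0.11, 0.006], [0.11, -0.994, -0.002], [0.006, 0.003, -1.0]]
force: [1.2, -1.8, -0.3]
grip_width: -0.0002
gripper_force: 0.0
```

Emit:
move_arm --motion '[[[0, 0, 30, 0], [0, 0, 15, 0], [0, 0, 0, 0], [0, 0, 0, 0], [0, 0, 0, 0]]]'

```text
clock: 11.05
tool_pos: [0.4283, -0.0729, 0.0524]
tcp_rot: [[0.994, 0.111, 0.001], [0.111, -0.994, -0.0], [0.001, 0.001, -1.0]]
force: [0.4, -0.0, 0.1]
grip_width: -0.0001
gripper_force: 0.0
```

Emit:
move_arm --motion '[[[6, 0, 0, 0], [6, 0, 0, 0], [5, 0, 0, 0], [4, 0, 0, 0], [0, 0, 0, 0]]]'

```text
clock: 11.55
tool_pos: [0.4492, -0.0703, 0.0518]
tcp_rot: [[0.994, 0.112, 0.001], [0.112, -0.994, -0.0], [0.001, 0.0, -1.0]]
force: [0.0, 0.0, -0.7]
grip_width: 0.0003
gripper_force: 0.0
```

Emit:
move_arm --motion '[[[3, 0, 0, 0], [3, 0, 0, 0], [3, 0, 0, 0], [3, 0, 0, 0], [3, 0, 0, 0]]]'

```text
clock: 12.05
tool_pos: [0.463, -0.0687, 0.0515]
tcp_rot: [[0.994, 0.112, -0.001], [0.112, -0.994, 0.0], [-0.001, -0.0, -1.0]]
force: [-3.2, -1.1, 2.1]
grip_width: 0.0
gripper_force: 1.7
```

Emit:
move_arm --motion '[[[4, 0, 0, 0], [4, 0, 0, 0], [4, 0, 0, 0], [4, 0, 0, 0], [4, 0, 0, 0]]]'

```text
clock: 12.55
tool_pos: [0.4834, -0.0663, 0.0514]
tcp_rot: [[0.994, 0.111, -0.0], [0.111, -0.994, 0.0], [-0.0, -0.0, -1.0]]
force: [-2.7, -1.0, 0.2]
grip_width: 0.0
gripper_force: 1.8
```

Emit:
move_arm --motion '[[[4, 0, 0, 0], [4, 0, 0, 0], [4, 0, 0, 0], [4, 0, 0, 0], [4, 0, 0, 0]]]'

```text
clock: 13.05
tool_pos: [0.5033, -0.0641, 0.0515]
tcp_rot: [[0.994, 0.111, -0.0], [0.111, -0.994, 0.0], [-0.0, -0.0, -1.0]]
force: [-4.5, -1.3, -0.1]
grip_width: -0.0001
gripper_force: 1.8
```

Emit:
move_arm --motion '[[[3, 0, 0, 0], [3, 0, 0, 0], [3, 0, 0, 0], [2, 0, 0, 0], [2, 0, 0, 0]]]'

```text
clock: 13.55
tool_pos: [0.5161, -0.0627, 0.0515]
tcp_rot: [[0.994, 0.111, -0.0], [0.111, -0.994, 0.0], [-0.0, -0.0, -1.0]]
force: [-2.7, 0.3, -1.0]
grip_width: 0.0006
gripper_force: 1.6
```

Emit:
move_arm --motion '[[[2, 0, 0, 0], [2, 0, 0, 0], [2, 0, 0, 0], [2, 0, 0, 0], [2, 0, 0, 0]]]'

```text
clock: 14.05
tool_pos: [0.526, -0.0615, 0.0515]
tcp_rot: [[0.994, 0.111, -0.0], [0.111, -0.994, 0.0], [-0.0, -0.0, -1.0]]
force: [-3.7, 0.2, -1.1]
grip_width: -0.0
gripper_force: 1.6
```

Emit:
move_arm --motion '[[[2, 0, 0, 0], [2, 0, 0, 0], [0, 0, 0, 0]]]'

```text
clock: 14.35
tool_pos: [0.5304, -0.0612, 0.0517]
tcp_rot: [[0.994, 0.111, 0.001], [0.111, -0.994, 0.0], [0.001, 0.0, -1.0]]
force: [-2.8, 1.1, -1.6]
grip_width: 0.0004
gripper_force: 1.1
```

Emit:
move_arm --motion '[[[2, 0, 0, 0], [2, 0, 0, 0], [1, 0, 0, 0], [0, 0, 0, 0]]]'

```text
clock: 14.75
tool_pos: [0.5353, -0.0606, 0.0517]
tcp_rot: [[0.994, 0.111, 0.001], [0.111, -0.994, -0.0], [0.001, 0.0, -1.0]]
force: [-1.6, -0.2, -1.4]
grip_width: 0.0004
gripper_force: 1.0
```

Emit:
move_arm --motion '[[[2, 0, 0, 0], [1, 0, 0, 0], [0, 0, 0, 0]]]'

```text
clock: 15.05
tool_pos: [0.5382, -0.0603, 0.0517]
tcp_rot: [[0.994, 0.111, 0.001], [0.111, -0.994, -0.0], [0.001, 0.0, -1.0]]
force: [-2.4, 0.6, -0.3]
grip_width: -0.0001
gripper_force: 1.0
```

Emit:
move_arm --motion '[[[1, 0, 0, 0], [1, 0, 0, 0], [1, 0, 0, 0], [0, 0, 0, 0]]]'

```text
clock: 15.45
tool_pos: [0.5402, -0.0601, 0.0517]
tcp_rot: [[0.994, 0.112, -0.002], [0.112, -0.994, -0.0], [-0.002, -0.0, -1.0]]
force: [-6.3, 1.7, 4.1]
grip_width: -0.0003
gripper_force: 3.4
```

Emit:
move_arm --motion '[[[1, 0, 0, 0], [1, 0, 0, 0], [0, 0, 0, 0]]]'

```text
clock: 15.75
tool_pos: [0.5403, -0.0601, 0.0517]
tcp_rot: [[0.994, 0.112, -0.006], [0.112, -0.994, -0.0], [-0.006, -0.0, -1.0]]
force: [-14.8, -2.3, 11.5]
grip_width: -0.0001
gripper_force: 7.9
```

The shuttle is against its stop. I retract, rise, and go over to the pad.

Emit:
move_arm --motion '[[[-12, 0, 0, 0], [-20, 0, 0, 0], [0, 0, -30, 0], [0, 0, -45, 0], [0, 0, -45, 0]]]'

```text
clock: 16.25
tool_pos: [0.5114, -0.0634, 0.1732]
tcp_rot: [[0.994, 0.111, 0.001], [0.111, -0.994, -0.0], [0.001, 0.0, -1.0]]
force: [2.1, 0.1, -0.2]
grip_width: -0.0
gripper_force: 0.0
```

Emit:
move_arm --motion '[[[0, 0, -20, 0], [0, 0, 0, 0], [0, 0, 0, 0]]]'

```text
clock: 16.55
tool_pos: [0.5118, -0.0635, 0.1921]
tcp_rot: [[0.994, 0.111, 0.003], [0.111, -0.994, -0.001], [0.002, 0.001, -1.0]]
force: [0.0, -0.2, -0.3]
grip_width: -0.0001
gripper_force: 0.0
```

```bash
python3 - <<'E'
from m import *
o=manip.observe();d=np.array([.640,-.158,.145])-o['tool_pos'];print(o['tool_pos'],(o['tcp_rot'].T@d*1000).round(1))
for n in('side','top'):
    s=snap(n);P=pts(s);V=s['view'];K=s['mtx']
    for nm,w in(('nest',[.631,-.05,.05]),('plate',[.552,-.059,.05])):
        c=V@np.array(w+[1]);print(n,nm,K[0][0]*c[0]/-c[2]+K[0][2],K[1][1]*-c[1]/-c[2]+K[1][2])
    if n=='side':cv2.imwrite('pics/f.png',cv2.resize(s['pixels'][140:250,260:380],(654,600),interpolation=cv2.INTER_CUBIC)[:,:,::-1])
E
```

```text
[ 0.51183967 -0.06346928  0.19212691] [116.7 108.2  47.5]
side nest 306.6940847364929 207.57420595646417
side plate 333.5984602452928 217.1252241918405
top nest 370.92365319003943 196.05921810052732
top plate 374.65382981125987 229.89996324146514
```

View pics/f.png

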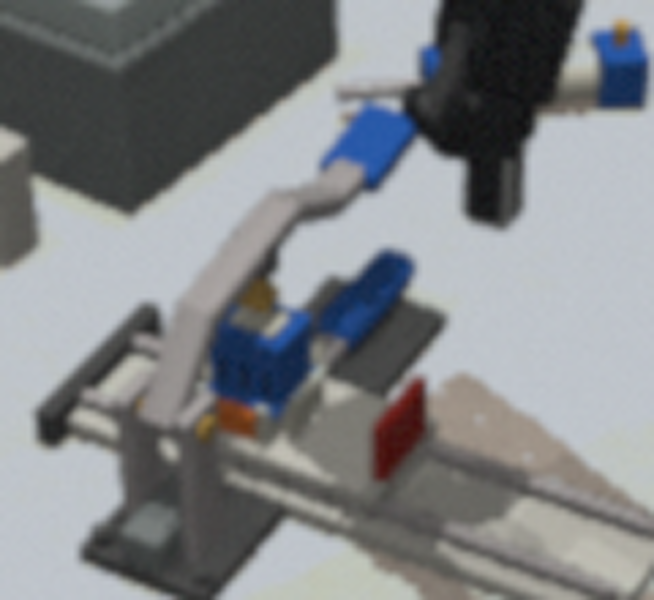

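The cover sits upright on the hooks under the brass plunger at about (308,204), and the pad at (328,166) is free. I move over the pad.

Emit:
move_arm --motion '[[[20, 18, 0, 0], [33, 30, 0, 0], [33, 31, 0, 0], [20, 18, 0, 0], [11, 11, 15, 0]]]'

```text
clock: 17.15
tool_pos: [0.6415, -0.1594, 0.1762]
tcp_rot: [[0.994, 0.11, 0.002], [0.11, -0.994, -0.001], [0.002, 0.001, -1.0]]
force: [-0.7, -0.2, -0.2]
grip_width: 0.0003
gripper_force: 0.0
```

Emit:
move_arm --motion '[[[0, 0, 20, 0], [0, 0, 12, 0], [0, 0, 6, 0], [0, 0, 0, 0], [0, 0, 0, 0]]]'

```text
clock: 17.65
tool_pos: [0.6395, -0.1574, 0.1391]
tcp_rot: [[0.994, 0.112, 0.001], [0.112, -0.994, -0.0], [0.001, 0.0, -1.0]]
force: [-1.0, 0.3, -0.6]
grip_width: 0.0004
gripper_force: 0.0
```

Emit:
move_arm --motion '[[[0, 0, 4, 0], [0, 0, 4, 0], [0, 0, 4, 0], [0, 0, 3, 0], [0, 0, 3, 0]]]'

```text
clock: 18.15
tool_pos: [0.6397, -0.158, 0.1209]
tcp_rot: [[0.994, 0.111, 0.001], [0.111, -0.994, -0.001], [0.001, 0.001, -1.0]]
force: [0.1, -1.6, 2.3]
grip_width: 0.0001
gripper_force: 1.0
```

Emit:
move_arm --motion '[[[0, 0, 3, 0], [0, 0, 3, 0], [0, 0, 3, 0], [0, 0, 3, 0], [0, 0, 3, 0]]]'

```text
clock: 18.65
tool_pos: [0.6394, -0.1577, 0.1054]
tcp_rot: [[0.994, 0.111, 0.0], [0.111, -0.994, -0.0], [0.0, 0.0, -1.0]]
force: [-0.5, -2.1, 3.4]
grip_width: -0.0001
gripper_force: 1.5
```

Emit:
move_arm --motion '[[[0, 0, 2, 0], [0, 0, 2, 0], [0, 0, 2, 0], [0, 0, 2, 0], [0, 0, 2, 0]]]'

```text
clock: 19.15
tool_pos: [0.6396, -0.158, 0.0968]
tcp_rot: [[0.994, 0.111, 0.0], [0.111, -0.994, -0.001], [0.0, 0.001, -1.0]]
force: [-3.7, -0.9, 12.7]
grip_width: 0.0
gripper_force: 5.7
```

Emit:
move_arm --motion '[[[0, 0, 1, 0], [0, 0, 1, 0], [0, 0, 1, 0], [0, 0, 1, 0], [0, 0, 1, 0]]]'

```text
clock: 19.65
tool_pos: [0.6396, -0.158, 0.0923]
tcp_rot: [[0.994, 0.111, 0.001], [0.111, -0.994, -0.001], [0.0, 0.001, -1.0]]
force: [-4.4, -0.8, 11.5]
grip_width: -0.0003
gripper_force: 5.9
```

Emit:
move_arm --motion '[[[0, 0, 1, 0], [0, 0, 1, 0], [0, 0, 1, 0], [0, 0, 1, 0], [0, 0, 1, 0]]]'

```text
clock: 20.15
tool_pos: [0.6396, -0.1579, 0.0875]
tcp_rot: [[0.994, 0.111, 0.001], [0.111, -0.994, -0.001], [0.0, 0.001, -1.0]]
force: [-5.0, -2.1, 12.8]
grip_width: 0.0003
gripper_force: 6.4
```

Emit:
move_arm --motion '[[[0, 0, 1, 0], [0, 0, 1, 0], [0, 0, 1, 0], [0, 0, 1, 0], [0, 0, 1, 0]]]'

```text
clock: 20.65
tool_pos: [0.6395, -0.1575, 0.0804]
tcp_rot: [[0.994, 0.111, 0.0], [0.111, -0.994, 0.0], [0.0, -0.0, -1.0]]
force: [0.8, -1.0, 4.0]
grip_width: 0.0
gripper_force: 1.8
```

Emit:
move_arm --motion '[[[0, 0, 1, 0], [0, 0, 1, 0], [0, 0, 0, 0]]]'

```text
clock: 20.95
tool_pos: [0.6395, -0.1574, 0.0784]
tcp_rot: [[0.994, 0.111, 0.0], [0.111, -0.994, 0.0], [0.0, -0.0, -1.0]]
force: [2.3, -0.7, 3.4]
grip_width: 0.0003
gripper_force: 1.7
```

Emit:
move_arm --motion '[[[0, 0, 1, 0], [0, 0, 1, 0], [0, 0, 0, 0]]]'

```text
clock: 21.25
tool_pos: [0.6394, -0.1573, 0.0764]
tcp_rot: [[0.994, 0.111, 0.0], [0.111, -0.994, 0.0], [0.0, -0.0, -1.0]]
force: [1.2, 0.5, 2.5]
grip_width: 0.0
gripper_force: 1.7
```

Emit:
move_arm --motion '[[[0, 0, 1, 0], [0, 0, 1, 0], [0, 0, 0, 0]]]'

```text
clock: 21.55
tool_pos: [0.6396, -0.1573, 0.0759]
tcp_rot: [[0.994, 0.112, 0.0], [0.112, -0.994, 0.0], [0.0, -0.0, -1.0]]
force: [-1.2, 1.5, 9.3]
grip_width: -0.0001
gripper_force: 5.0
```

Emit:
move_arm --motion '[[[0, 0, 1, 0], [0, 0, 1, 0], [0, 0, 0, 0]]]'

```text
clock: 21.85
tool_pos: [0.6397, -0.1573, 0.0755]
tcp_rot: [[0.994, 0.112, 0.0], [0.112, -0.994, 0.0], [0.0, -0.0, -1.0]]
force: [-6.3, 3.8, 19.4]
grip_width: -0.0001
gripper_force: 9.3
```

The force passed 15 N with hardly any travel, so the cover is home. I release upward.

Emit:
move_arm --motion '[[[0, 0, -5, 0], [0, 0, -10, 0], [0, 0, -15, 0], [0, 0, -15, 0], [0, 0, -15, 0]]]'

```text
clock: 22.35
tool_pos: [0.6389, -0.1573, 0.1335]
tcp_rot: [[0.994, 0.111, -0.001], [0.111, -0.994, 0.001], [-0.001, -0.001, -1.0]]
force: [0.2, -0.3, 0.9]
grip_width: -0.0002
gripper_force: 0.0
```

Emit:
move_arm --motion '[[[0, 0, -20, 0], [0, 0, -30, 0], [0, -15, -30, 0], [-30, 0, 0, 0], [-40, 0, 0, 0]]]'

```text
clock: 22.85
tool_pos: [0.5688, -0.1504, 0.2148]
tcp_rot: [[0.994, 0.113, 0.003], [0.113, -0.994, -0.001], [0.003, 0.002, -1.0]]
force: [-0.4, -0.6, 0.1]
grip_width: -0.0003
gripper_force: 0.0
```

Emit:
move_arm --motion '[[[-40, 0, 0, 0], [-30, 0, 0, 0], [0, 0, 0, 0], [0, 0, 0, 0], [0, 0, 0, 0]]]'

```text
clock: 23.35
tool_pos: [0.4995, -0.1585, 0.2133]
tcp_rot: [[0.994, 0.111, 0.001], [0.111, -0.994, -0.0], [0.001, 0.001, -1.0]]
force: [-0.5, -0.0, 0.4]
grip_width: 0.0001
gripper_force: 0.0
```

```bash
python3 - <<'E'
from m import *
o=manip.observe();print(o['tool_pos'],o['force'])
s=snap('side');P=pts(s)
m=win(mask(s,'blue')|mask(s,'white'),290,185,325,225)&(P[...,2]>.055)&(P[...,2]<.09)&(abs(P[...,0]-.631)<.03)&(abs(P[...,1]+.05)<.025)
z=P[m][:,2];print(m.sum(),np.histogram(z,bins=np.arange(.055,.09,.003)))
t=win(mask(s,'blue')&(P[...,2]>.1),310,150,345,182);print('pad z',np.median(P[t],0))
m&=abs(P[...,2]-.07)<.004;q=P[m];A=np.c_[q[:,:2]-q[:,:2].mean(0),np.ones(len(q))];print('slopes',np.linalg.lstsq(A,q[:,2],rcond=None)[0])
cv2.imwrite('pics/g.png',cv2.resize(s['pixels'][140:250,260:380],(654,600),interpolation=cv2.INTER_CUBIC)[:,:,::-1])
E
```

```text
[ 0.49947217 -0.15845131  0.21330661] [-0.45709632 -0.00513545  0.4193315 ]
123 (array([17, 16, 18, 15, 16, 37,  4,  0,  0,  0,  0]), array([0.055, 0.058, 0.061, 0.064, 0.067, 0.07 , 0.073, 0.076, 0.079,
       0.082, 0.085, 0.088]))
pad z [ 0.6376929  -0.15744905  0.11866776]
slopes [ 0.0059895  -0.04064975  0.07041372]
```

View pics/g.png

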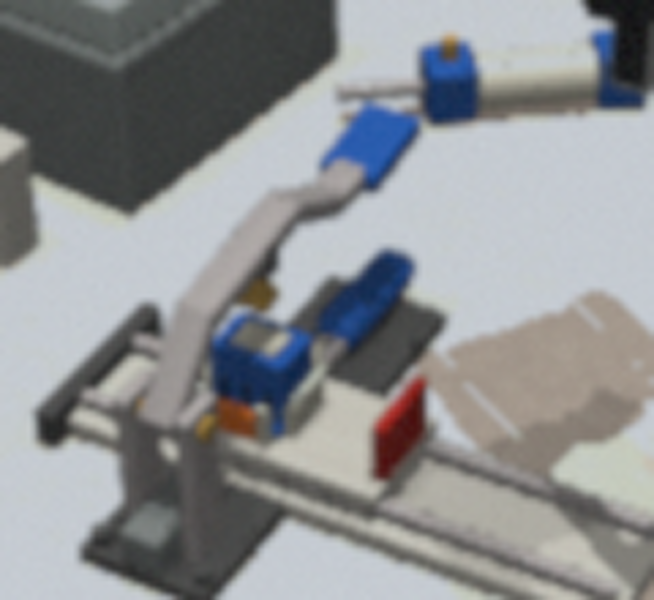

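The cover is down on the seat at about (308,205), the handle is open with the pad at (328,166), and the shuttle is in. I do one level check on the top face.

```bash
python3 - <<'E'
from m import *
q=[]
for i in range(4):
    s=snap('side');P=pts(s);h=cv2.cvtColor(s['pixels'],cv2.COLOR_RGB2HSV)
    m=win((mask(s,'blue')|(h[...,1]<90)),298,196,320,206)&(abs(P[...,2]-.071)<.006)&(abs(P[...,0]-.631)<.022)&(abs(P[...,1]+.05)<.013);q.append(P[m])
q=np.vstack(q);q=q[q[:,2]>.066];print(len(q),q.mean(0),q[:,2].std())
A=np.c_[q[:,:2]-q[:,:2].mean(0),np.ones(len(q))];print('slopes',np.linalg.lstsq(A,q[:,2],rcond=None)[0])
E
```

```text
326 [ 0.62868797 -0.05051605  0.07072577] 0.0016210751815579308
slopes [ 0.01763055 -0.00811687  0.07072577]
```

```bash
python3 -c "
from rig import manip
print(manip.finish_job())"
```

```text
the job is handed in; nothing more can be done
None
```

The job is handed in, with no verdict shown: the cover measures level and down on the seat (top at 70.7 mm, 70 nominal), the shuttle is at its stop, the pliers are open, and I moved none of the other loose things.

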